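# Unlock the roll-top knife box and roll it open

## Robot

A 6-joint arm with a two-finger parallel gripper is mounted at the origin on a cart in front of the work surface, level with it; the furniture and walls round the work are solid. World frame = base frame: x ahead of the robot, y to its left, z up, the work surface at z = 0. Lengths are in mm, angles in degrees, forces in N, time in s.
With the tool pointing down it reaches from about 350 to 850 mm from the base axis. Payload 8.1 kg.
Tool frame: the origin (TCP) lies at the very end of the fingers, on their centre line; the grasp point (between the pads) lies 19 mm behind it; z points along the fingers, y is the line along which they close (so a half turn about z gives the same grasp; the last joint's range is limited). The gripper opens to 85 mm and grips with 20 to 120 N. Pads are 22 mm wide; open, the fingers measure 114 mm over their backs; the gripper's body (76 mm by 85 mm) begins 54 mm behind the grasp point. The pads swing forward as they close: fully open they stand 13 mm farther back than shut.
Start: joints at [-73.247, 7.471, 85.268, -0, 87.261, -4.893], TCP at [221.346, -557.684, 231.292] pointing down, gripper open.
Joint ranges: [-169.43, 169.43], [-51.17, 129.36], [1.28, 143.12], [-76.62, 256.62], [0, 156.53], [-152.29, 152.29]. Speed limits (degrees/s): [136.94, 136.94, 159.86, 180, 180, 180].

## Interface

Orientations are given as [roll, pitch, yaw] about the fixed x, y, z axes, in that order (R = Rz(yaw) Ry(pitch) Rx(roll)).
In Python, from bench import r gives the robot as it stands.
- The arm moves only by the shell command python3 -m jog 'ROWS' [FORCE]. ROWS is JSON, a list of rows, each a list of 7 numbers: the turn, a rotation vector about the tool's x, y, z in degrees, then the shift along the tool's x, y, z in mm, then the closure, from -1 (fully open) to 1 (shut), so that 0 is half open. A call has 1 to 5 rows; each row shifts and turns the commanded pose from where the row before left it, along the tool's axes as they then stand; what a row does not reach is not made up. A row lasts 1/10 s, in which the tool goes at most 50 mm and 8.59 degrees, less where a joint would pass 70% of its speed; a pose out of reach is approached as far as the arm can. A call is refused whole if a number of a shift passes 50 or a number of a turn 8.59, either way. A call with a gripper value outside its range is refused whole. The fingers move at their own pace and stop on an object; FORCE is the grip in N (left out, the last holds). Time passes only in rows, so rows that do not move let the fingers close. It gives the time, the measured TCP pose, the force, the opening and the grip force at its end, in the units of the state.
- r.sense(): the state, without advancing time (a new reading comes with each control period).
- r.snapshot(name): name is "scene" or "side" or "wrist"; returns a dict with "pixels" (420x560x3 uint8, red, green, blue), "fx", "fy", "cx", "cy" (pixels), "world_to_cam" (4x4, takes a point from world to camera coordinates); the wrist camera has in their place "hand_eye" (4x4, takes a point from camera to tool coordinates, whose origin is the TCP and whose axes are the flange's). Camera axes: x right, y up, looking along -z (the intrinsics and any distortion apply to the point x, -y, -z); pixel columns grow to the right and rows downward; lengths in mm; the calibration is good to about 2 mm. The wrist camera is an equidistant fisheye: a pixel r from the principal point sees the ray r / f radians off the axis. A picture is of the moment at which its call begins: read the wrist's pose just before it. There is no depth.
- r.hand_in(): hands the job in; it is judged then, once.
The state is a dict: "time": time; "joint_pos": joint angles; "qd": joint speeds; "joint_efforts": joint torques, N m; "tool_pos": TCP position; "tcp_rot": TCP orientation; "ft_force": force on the tool from outside, world axes, zero at the start; "wrist_torque": the same for the moment, N m; "finger_gap": finger opening in mm; "grip_force": force on a finger pad.
Only numpy, scipy, OpenCV 4.12 (cv2) and the standard library are available. Lean on these libraries where they do the work, as an engineer would, in place of code of your own. Each camera call takes 0.05 s, during which the arm holds its last target. There are 200 camera calls.

## Task

The scissors are locked away in the wooden roll-top box. Take the key with the square bow from the wooden key block, push it fully home into the keyhole on top of the lock, turn it clockwise until the bolt is drawn back, then roll the slatted cover right up and leave it open with the key still home in the lock. Leave the round-bowed key in the block and do not disturb the mug, timer, spoon and fruit.

Things in the scene. Friction and masses are not known exactly. Their poses are not given: they have to be found in the camera images.
- rolltop: Fixed wooden roll-top box, a half barrel with D-shaped cheeks, 246 deep x 244 wide x 143 high, with a steel lock case (56 deep x 50 wide x 105 high) on its right cheek at the front. Origin: centre of the underside; x from its front to its back, y to its left as seen from the front, z up. Its front (-x) faces the robot. Wall cabinets hang 450 mm over its rear part: lean the tool back there.
- keyhole (a point): Centre of the keyhole's mouth in the brass plug on top of the lock case, at (-95, -147, 105) mm in the box's frame, same axes. Keyway 17.5 x 8.5 mm, straight down, in a dark ring of 47 mm that stands 2 mm proud. Its long way lies about along the box's y: the plug has free play and stands up to 0.32 rad either way from that, at an angle to be found by feel or sight.
- keyway_foot (a point): Point on the keyway's axis 40 mm below its mouth, where the blade's tip stands when the key is fully home (shoulder on the plug). From 34 mm depth on a spring follower resists, 4 N growing to 7 N, and lifts the key again if let go before it is turned; the plug turns beyond its play only while the key is pressed to within 1.5 mm of home.
- key: Steel key with a square bow, 97 mm long, about 60 g, upright in one of the block's slots. Origin: on its axis under the shoulder (22 mm collar) that rests on the block; z up. Blade 40 mm down, 16 mm wide along y, 7 mm thick along x, last 5 mm tapered to 9 x 3.5. Bow 9 mm thick (x), 46 mm wide (y), 6 to 56 mm above the origin, slot near its top; grasp across x, 34 mm up. Fits either way round.
- spare_key: Another steel key, like the first but with a round bow of 46 mm diameter; it belongs elsewhere (blade 20 mm wide, too wide for this lock). Stands in the block's other slot. Origin at its shoulder.
- key_block: Fixed wooden block 60 x 140 x 55 mm with two key slots 74 mm apart along its y, 10 x 22 mm, long way along its y. Origin: centre of the underside.
- cover (a joint): Slatted cover (tambour) that rolls about a level axis along the box's y, 20 mm above its underside: 0 shut, 1.08 rad fully rolled up and back. Friction holds it wherever it is left; it takes about 5 N at the pull. With the bolt out it moves only about 0.04 rad.
- cover_pull (a point): Grasp point on the cover's pull, a wooden fin 12 mm thick along the box's y, 30 mm along the cover, standing out 48 mm, mid-width. The point is 148 mm from the cover's axis and 12 mm below the fin's outer edge; shut, it is 121 mm in front of and 85 mm above the axis (35 degrees above level). It goes up and back on that arc as the cover opens.
- bolt (a joint): Hidden bolt in the lock: 0 shot into the cover's end, about 0.013 m drawn; over 0.0105 m the cover is free. With the key pressed home the plug turns clockwise (from above) to a stop 1.38 rad past the middle of its play, against about 0.15 N m, and draws the bolt from about 0.5 rad on; at 1.2 rad it is clear. Plug, bolt and key stay as they are left.
- mug: Striped mug, 95 mm high, origin at the centre of its underside.
- timer: Round kitchen timer, red over white, 71 mm wide, origin at the centre of its underside.
- spoon: Steel spoon lying on the worktop, 188 mm long, origin at its middle.
- apple: Apple, 80 mm, origin at the centre of its underside.
- mandarin: Mandarin, 55 mm, origin at the centre of its underside.
Not all that is in view belongs to the job. What is shaped like the key but yellow is not meant.

How it is judged (in metres and radians):
On the way, in this order (a step that is already met when the one before it is completed fails the run):
1. the square-bowed key is fully home in the keyhole (shoulder within 3 mm of the plug, upright) (z of key in the frame of keyhole below 0.003 m and horizontal distance between key and keyhole below 0.004 m and angle between the z axis of key and the z axis of rolltop, either way round below 0.1 rad), for 0.05 s.
2. the key has drawn the bolt back clear of the cover (value of joint bolt above 0.0105 m and horizontal distance between key and keyhole below 0.004 m), for 0.1 s.
At the end, for the whole second after the job is handed in: The cover is rolled up to at least 0.9 of its 1.08 rad and stays there, the bolt is drawn back by more than 10.5 mm, and the key is still in the lock, at rest, within 4 mm of its axis and with its shoulder within 5 mm of the plug (all of step 2 and value of joint cover above 0.9 rad and z of key in the frame of keyhole below 0.005 m and linear speed of key below 0.02 m/s); the robot touches nothing.
It fails at once if the round-bowed key is pulled from the block or shifted by more than 20 mm (distance of spare_key from where it was at the start of the episode above 0.02 m).
It fails at once if a bystander (mug, timer, spoon, apple, mandarin) is moved by more than 30 mm (distance of any of mug, timer, spoon, apple, mandarin from where it was at the start of the episode above 0.03 m).
It also fails if it takes over 72 s, if anything falls off the work surface, if the arm or the gripper's body presses on something with over 40 N, if the wrist force passes 120 N, or if a joint passes its speed limit or range.

## Working session

There is one attempt and no reset: what is moved stays moved. The work goes in short steps, Python scripts to look and compute and a shell command to move; the robot and the scene stay as the last step left them, time stands still between calls to the robot, and variables do not carry over. Pictures are saved under pics/ and viewed, at most 10 in all, crops included, and the job is handed in when it is done.

```bash
mkdir -p pics; ls
cat > h.py <<'E'
import numpy as np, cv2
from scipy.spatial.transform import Rotation as R
from bench import r
def snap(n,f=None):
    s=r.sense(); d=r.snapshot(n); d['s']=s
    if f: cv2.imwrite('pics/'+f,cv2.cvtColor(d['pixels'],cv2.COLOR_RGB2BGR))
    return d
def pose(s): return np.array(s['tool_pos']),R.from_euler('xyz',s['tcp_rot'],degrees=True)
def ray(d,u,v):
    x,y=(u-d['cx'])/d['fx'],(v-d['cy'])/d['fy']
    if 'hand_eye' in d:
        th=np.hypot(x,y); k=np.sin(th)/th if th>1e-9 else 1
        c=np.array([x*k,-y*k,-np.cos(th)]); H=np.array(d['hand_eye'])
        p,Q=pose(d['s']); return p+Q.apply(H[:3,3]), Q.apply(H[:3,:3]@c)
    W=np.linalg.inv(np.array(d['world_to_cam'])); c=np.array([x,-y,-1.])
    v=W[:3,:3]@c; return W[:3,3], v/np.linalg.norm(v)
def onz(d,u,v,z):
    o,q=ray(d,u,v); return o+q*(z-o[2])/q[2]
def tri(a,b):
    A=0;B=0
    for o,q in (a,b):
        M=np.eye(3)-np.outer(q,q); A=A+M; B=B+M@o
    p=np.linalg.solve(A,B); return p,[float(np.linalg.norm(np.cross(p-o,q))) for o,q in (a,b)]
def proj(d,P):
    P=np.array(P,float)
    if 'hand_eye' in d:
        p,Q=pose(d['s']);H=np.array(d['hand_eye']);c=H[:3,:3].T@(Q.inv().apply(P-p)-H[:3,3])
        x,y,z=c[0],-c[1],-c[2]; th=np.arctan2(np.hypot(x,y),z);n=np.hypot(x,y)
        return d['cx']+d['fx']*th*x/n,d['cy']+d['fy']*th*y/n
    c=(np.array(d['world_to_cam'])@np.r_[P,1])[:3]
    return d['cx']+d['fx']*c[0]/-c[2], d['cy']-d['fy']*c[1]/-c[2]
E
python3 - <<'E'
from h import *
ims=[]
for n in('scene','side','wrist'):
    d=snap(n,n+'0.png'); print(n,{k:np.round(v,2).tolist() for k,v in d.items() if k not in('pixels','s')})
print(d['s'])
E
```

```text
pics
scene {'fx': 498.16, 'fy': 498.16, 'cx': 284.4, 'cy': 215.76, 'world_to_cam': [[0.18, -0.98, 0.02, 27.95], [0.75, 0.15, 0.64, -459.34], [-0.63, -0.11, 0.77, -1289.82], [0.0, 0.0, 0.0, 1.0]]}
side {'fx': 520.56, 'fy': 520.56, 'cx': 275.85, 'cy': 207.63, 'world_to_cam': [[0.94, -0.35, -0.01, -437.0], [0.17, 0.44, 0.88, -209.88], [-0.31, -0.83, 0.47, -1154.14], [0.0, 0.0, 0.0, 1.0]]}
wrist {'fx': 325.19, 'fy': 325.19, 'cx': 275.0, 'cy': 207.04, 'hand_eye': [[-0.0, 0.95, 0.32, 81.77], [1.0, 0.0, 0.0, 1.03], [0.0, 0.32, -0.95, -142.43], [0.0, 0.0, 0.0, 1.0]]}
{'time': 0.1, 'joint_pos': array([-7.32486151e+01,  7.51139019e+00,  8.53239807e+01, -4.18537555e-04,
        8.72629795e+01, -4.89172350e+00]), 'qd': array([-0.04152378, -0.12618293, -0.22722306, -0.02613521, -0.02306891,
       -0.0532154 ]), 'joint_efforts': array([ 6.59929665e-04, -5.70955038e+01, -5.01942515e+01, -2.07938087e-04,
        8.19205394e-03, -2.94534607e-05]), 'tool_pos': array([ 221.17796345, -557.19634806,  230.33397822]), 'tcp_rot': array([-1.79901972e+02, -7.97012151e-03,  2.16431219e+01]), 'ft_force': array([-0.61801433, -0.41209944,  0.04525789]), 'wrist_torque': array([-0.02705375, -0.01417652,  0.01037942]), 'grip_force': 0.0, 'finger_gap': 85.6992932890257}
```

View pics/scene0.png

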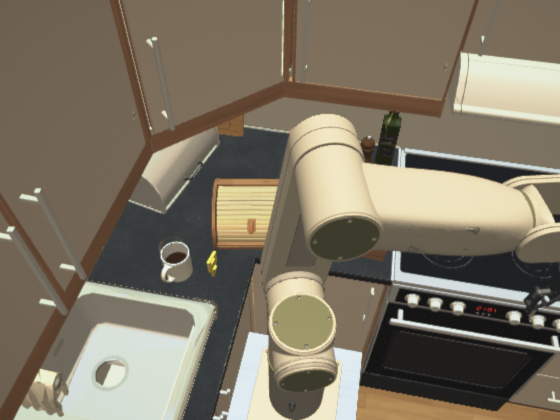

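View pics/side0.png

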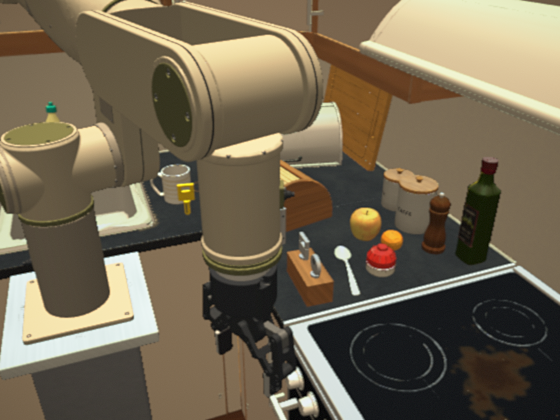

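Scene view: box with the pull at about (251,226), left edge at 214, yellow decoy at (212,262), and the arm hides the lock. Side view: key block at (310,280) with keys at (303,243) and (316,265). Spoon is at (345,265), timer at (381,260).

Run:
```python
from h import *
d=snap('side')
cv2.imwrite('pics/c1.png',cv2.resize(cv2.cvtColor(d['pixels'][215:315,260:400],cv2.COLOR_RGB2BGR),None,fx=5.6,fy=5.6,interpolation=cv2.INTER_CUBIC))
for n,u,v,z in (('keyA',303,252,60),('keyB',316,270,60),('spoonTop',343,250,0),('spoonEnd',355,292,0),('timer',381,272,0),('pullbox',330,205,0)): print(n,onz(d,u,v,z).round())
e=snap('scene')
print('pull',onz(e,251,224,110).round(),'box left front bottom',onz(e,217,249,0).round(), 'topleft', onz(e,216,181,100).round(), 'yellow',onz(e,212,262,50).round())
```

```text
keyA [507. -76.  60.]
keyB [ 505. -153.   60.]
spoonTop [643. -20.   0.]
spoonEnd [ 589. -186.    0.]
timer [ 684. -139.    0.]
pullbox [720. 214.   0.]
pull [440. 216. 110.] box left front bottom [405. 322.   0.] topleft [602. 372. 100.] yellow [322. 310.  50.]
```

View pics/c1.png

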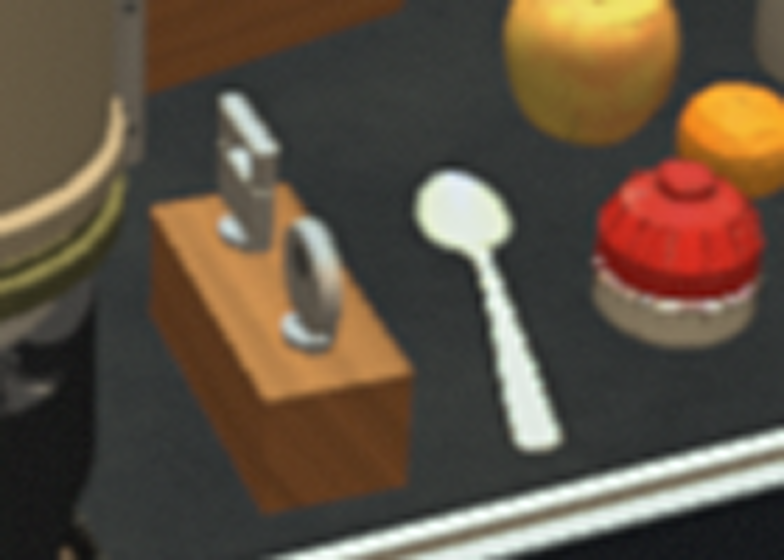

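Candidates in the side view: the square-bowed key at (304,246), the round-bowed key at (316,266) and the yellow key-shaped thing at (186,192). The steel one at (304,246) has the square bow with a slot and fits the description. In the crop it is the rear one, at about (507,-76). Now turning to yaw 90 and going above it.

```bash
python3 -m jog '[[0,0,-8.55,0,0,0,-1],[0,0,-8.55,0,0,0,-1],[0,0,-8.55,0,0,0,-1],[0,0,-8.55,0,0,0,-1],[0,0,-8.55,0,0,0,-1]]'; python3 -m jog '[[0,0,-8.55,0,0,0,-1],[0,0,-8.55,0,0,0,-1],[0,0,-8.55,0,0,0,-1],[0,0,0,40,24,0,-1],[0,0,0,40,24,0,-1]]'; python3 -m jog '[[0,0,0,40,24,0,-1],[0,0,0,40,24,0,-1],[0,0,0,40,24,0,-1],[0,0,0,40,24,0,-1],[0,0,0,40,24,0,-1]]';python3 -m jog '[[0,0,0,40,24,0,-1],[0,0,0,40,24,0,-1],[0,0,0,40,24,0,-1],[0,0,0,40,22,10,-1],[0,0,0,0,0,0,-1]]'
```

```text
time: 0.75
tool_pos: [221.3, -557.6, 231.1]
tcp_rot: [-180.0, -0.0, 64.7]
ft_force: [-0.0, 0.0, 0.2]
finger_gap: 85.5
grip_force: 0.0
time: 1.25
tool_pos: [269.0, -477.1, 230.6]
tcp_rot: [-180.0, -0.1, 89.9]
ft_force: [1.4, -0.3, -0.1]
finger_gap: 85.9
grip_force: 0.0
time: 1.75
tool_pos: [389.7, -275.9, 231.4]
tcp_rot: [180.0, 0.0, 90.0]
ft_force: [1.4, -0.7, 0.8]
finger_gap: 85.4
grip_force: 0.0
time: 2.25
tool_pos: [484.2, -112.5, 220.1]
tcp_rot: [-180.0, -0.1, 90.4]
ft_force: [-0.3, -1.5, 0.3]
finger_gap: 85.4
grip_force: 0.0
```

```bash
python3 -m jog '[[0,0,0,36,22,0,-1],[0,0,0,0,0,0,-1],[0,0,0,0,0,0,-1]]'
python3 - <<'E'
from h import *
d=snap('wrist','w1.png'); print(d['s']['tool_pos'],d['s']['tcp_rot'])
e=snap('scene','s1.png')
g=d['pixels'];f=e['pixels']
cv2.imwrite('pics/v1.png',cv2.cvtColor(np.hstack([cv2.resize(g,(480,360)),cv2.resize(f[150:300,150:283],(320,360))]),cv2.COLOR_RGB2BGR))
E
```

```text
time: 2.55
tool_pos: [504.9, -81.3, 221.2]
tcp_rot: [-180.0, 0.0, 90.1]
ft_force: [-0.8, 0.2, 0.0]
finger_gap: 85.4
grip_force: 0.0
[504.89167019 -81.27620054 221.19385108] [-1.79970353e+02  1.51095049e-02  9.01414135e+01]
```

View pics/v1.png

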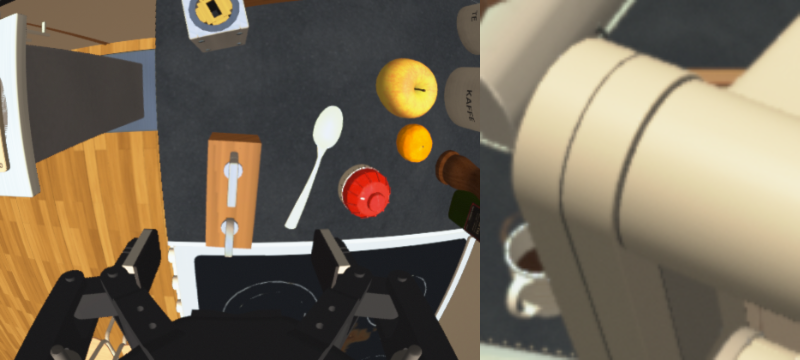

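Wrist view: block at view (233,190) with the square key's shoulder at about (233,170) and the round key at (229,226). The lock's brass plug is at the top, about (216,10), and the spoon and timer are well right.

Run:
```python
from h import *
d=snap('wrist'); print(d['s']['tool_pos'])
g=d['pixels'];h=cv2.cvtColor(g,cv2.COLOR_RGB2HSV)
# block wood
m=cv2.inRange(h,(5,90,90),(18,255,255)); m[:150]=0;m[300:]=0;m[:,:235]=0;m[:,310:]=0
c=max(cv2.findContours(m,0,2)[0],key=cv2.contourArea)
b=cv2.boxPoints(cv2.minAreaRect(c));print('block',b.round(1).tolist())
hull=np.zeros_like(m);cv2.fillConvexPoly(hull,cv2.convexHull(c),255)
k=cv2.inRange(h,(0,0,120),(179,60,255))&cv2.dilate(hull,np.ones((3,3)))
for c in cv2.findContours(k,0,2)[0]:
    if cv2.contourArea(c)>15:print('steel',cv2.boundingRect(c),cv2.contourArea(c),cv2.fitLine(c,2,0,.01,.01).ravel().round(2))
print(onz(d,272,198,61)[:2].round(1),onz(d,272,185,111)[:2].round(1))
out=np.hstack([cv2.resize(g[140:290,230:320],(360,600),interpolation=2),cv2.resize(g[0:60,205:305],(440,264),interpolation=2)[:].copy() if 0 else cv2.copyMakeBorder(cv2.resize(g[0:70,205:305],(440,308),interpolation=2),0,292,0,0,0)])
cv2.imwrite('pics/v2.png',cv2.cvtColor(out,cv2.COLOR_RGB2BGR))
```

```text
[504.55505295 -82.31683794 221.25292124]
block [[235.60000610351562, 285.79998779296875], [243.0, 152.89999389648438], [305.79998779296875, 156.39999389648438], [298.3999938964844, 289.20001220703125]]
steel (242, 256, 54, 34) 405.5 [  0.92   0.4  270.37 274.24]
steel (261, 188, 23, 53) 629.5 [3.0000e-02 1.0000e+00 2.7140e+02 2.0788e+02]
[501.4 -93.6] [502.  -67.5]
```

View pics/v2.png

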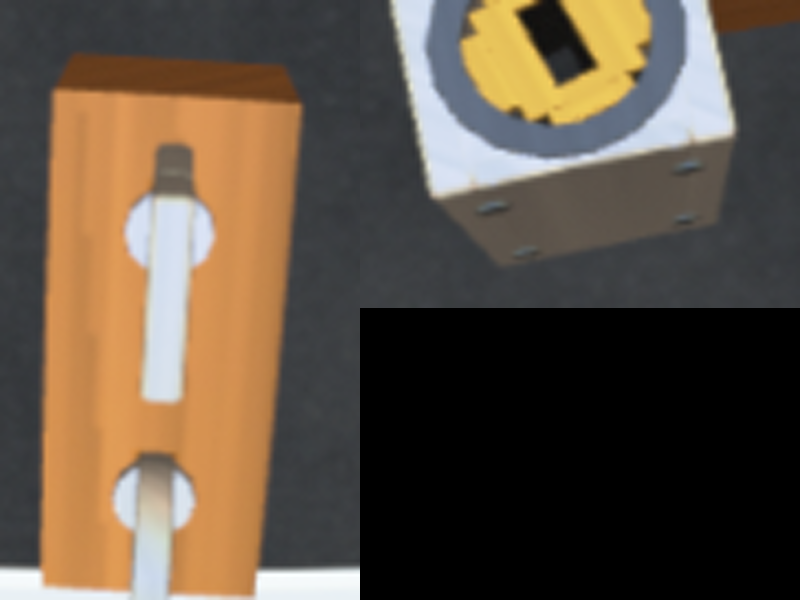

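The crop shows the square key's bow top as a strip from px (273,189) to (270.5,240), collar at (272,198), and the round key's collar at (268.5,264.5). The keyway is at about px (250,9), turned relative to the lock case.

Run:
```python
from h import *
d=snap('wrist')
P=lambda u,v,z:onz(d,u,v,z)[:2]
a,b=P(273,188.9,111),P(270.5,240,111);print('bow',a,b,(a+b)/2,'len',np.hypot(*(a-b)),'ang',np.degrees(np.arctan2(*(a-b)[::-1])))
c,e=P(272.2,198,61),P(268.5,264.5,61);print('collars',c,e,np.hypot(*(c-e)),np.degrees(np.arctan2(*(c-e)[::-1])))
f=lambda x,y:(205+(x-360)/4.4,y/4.4)
p,q=P(*f(432,197),105),P(*f(735,135),105);print('lock edge',p,q,np.hypot(*(q-p)),np.degrees(np.arctan2(*(q-p)[::-1])))
k1,k2=P(*f(540,10),107),P(*f(575,78),107);print('keyway',P(*f(558,40),107),k1,k2,np.degrees(np.arctan2(*(k1-k2)[::-1])))
```

```text
bow [502.79536283 -70.90529707] [ 500.53937995 -115.9172141 ] [501.66737139 -93.41125558] len 45.068416135740364 ang 87.13075475708023
collars [501.5926609  -93.81342724] [ 497.39943839 -167.06124542] 73.36774483717024 86.72356095030348
lock edge [462.56197843  45.47253778] [516.31165131  56.01369894] 54.7735649149685 11.095785876086827
keyway [485.15830018  73.99212915] [481.93600239  80.00539511] [488.18572586  66.54131276] 114.89966572039222
```

```bash
python3 -m jog '[[0,0,3,-11.5,-3,20,-1],[0,0,0,0,0,40,-1],[0,0,0,0,0,40,-1],[0,0,0,0,0,31,-1],[0,0,0,0,0,20,-1]]' 90; python3 -m jog '[[0,0,0,0,0,0,-1],[0,0,0,0,0,0,0.3],[0,0,0,0,0,0,1],[0,0,0,0,0,0,1],[0,0,0,0,0,0,1]]';python3 -m jog '[[0,0,0,0,0,0,1],[0,0,0,0,0,0,1],[0,0,0,0,0,0,1],[0,0,0,0,0,0,1]]'
```

```text
time: 3.25
tool_pos: [499.9, -93.5, 67.5]
tcp_rot: [-179.8, -0.0, 87.0]
ft_force: [0.5, -0.5, -0.5]
finger_gap: 85.5
grip_force: 0.0
time: 3.75
tool_pos: [502.9, -93.3, 71.7]
tcp_rot: [179.9, 0.0, 87.0]
ft_force: [0.6, 0.3, 0.4]
finger_gap: 28.2
grip_force: 0.0
time: 4.15
tool_pos: [502.4, -93.1, 71.0]
tcp_rot: [179.9, 0.0, 87.1]
ft_force: [-1.4, 1.0, 6.2]
finger_gap: 7.6
grip_force: 90.1
```

```bash
python3 -m jog '[[0,0,0,0,0,-10,1],[0,0,0,0,0,-20,1],[0,0,0,0,0,-30,1],[0,0,0,0,0,-40,1],[0,0,0,0,0,-40,1]]'; python3 -m jog '[[0,0,0,0,0,-20,1],[0,0,0,0,0,0,1]]'
python3 - <<'E'
from h import *
d=snap('wrist','w3.png'); print(d['s']['tool_pos'],d['s']['tcp_rot'],d['s']['ft_force'],d['s']['finger_gap'])
E
```

```text
time: 4.65
tool_pos: [501.3, -92.7, 211.6]
tcp_rot: [-179.9, -0.0, 87.0]
ft_force: [1.7, -0.3, 0.2]
finger_gap: 7.4
grip_force: 90.3
time: 4.85
tool_pos: [504.1, -93.5, 235.1]
tcp_rot: [179.6, 0.1, 87.1]
ft_force: [1.2, -0.5, -0.0]
finger_gap: 7.9
grip_force: 90.4
[504.07153457 -93.5107153  235.08578312] [1.79581914e+02 9.81766669e-02 8.70532185e+01] [ 1.15243275 -0.46258993 -0.03168866] 7.890222435102237
```

View pics/w3.png

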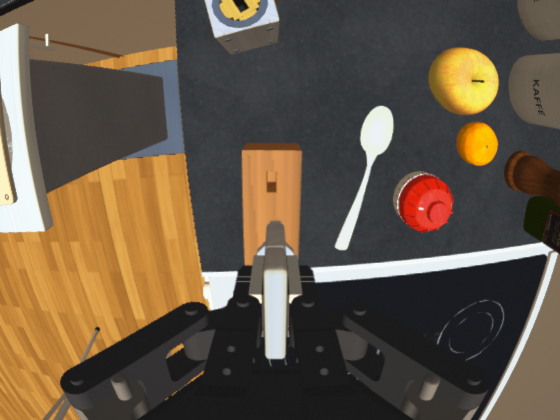

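Key is held square and upright, bow at (275,300), and its slot in the block is empty at (271,182). The lock is at (240,8). Moving in front of the lock for a close look.

```bash
python3 -m jog '[[0,0,0,40,-11,0,1],[0,0,0,39,-10,0,1],[0,0,-8,0,0,0,1],[0,0,-8,0,0,0,1],[0,0,0,0,0,0,1]]'; python3 -m jog '[[0,0,0,0,0,0,1],[0,0,0,0,0,0,1]]'
python3 - <<'E'
from h import *
d=snap('wrist','w4.png'); print(d['s']['tool_pos'],d['s']['tcp_rot'])
e=snap('side','s4.png')
p=np.array(proj(d,[485,74,107]));print(p)
u,v=p.astype(int)
g=d['pixels'];v0=max(v-65,0);u0=u-65;print(u0,v0)
f=e['pixels'];q=np.array(proj(e,[d['s']['tool_pos'][0],d['s']['tool_pos'][1],180])).astype(int);print(q)
out=np.hstack([cv2.resize(g[v0:v0+130,u0:u0+130],(520,520),interpolation=2),cv2.resize(f[q[1]-130:q[1]+130,q[0]-70:q[0]+70],(280,520))])
cv2.imwrite('pics/v4.png',cv2.cvtColor(out,cv2.COLOR_RGB2BGR))
E
```

```text
time: 5.4
tool_pos: [483.9, -12.4, 228.2]
tcp_rot: [-179.8, -0.1, 103.2]
ft_force: [-0.4, -0.3, -0.7]
finger_gap: 7.5
grip_force: 90.3
time: 5.6
tool_pos: [484.7, -13.2, 229.4]
tcp_rot: [-179.9, -0.0, 102.8]
ft_force: [0.5, 0.4, -0.9]
finger_gap: 7.8
grip_force: 90.3
[484.67010056 -13.15143498 229.43645908] [-1.79923019e+02 -2.83242067e-02  1.02834634e+02]
[300.0820533   97.29440055]
235 32
[284 196]
```

View pics/v4.png

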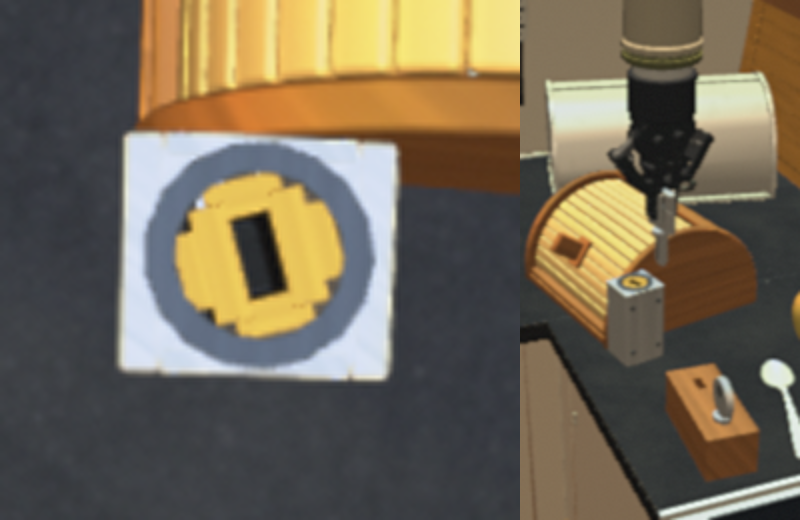

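Close view: keyway centred at crop (260,255), which is px (300,95.8). Its long side leans slightly off the lock case's sides, and the ring is concentric. The side view shows the key hanging upright above the lock.

Run:
```python
from h import *
d=snap('wrist');print(d['s']['tool_pos'],d['s']['tcp_rot'])
g=d['pixels'];sub=cv2.resize(g[32:162,235:365],None,fx=4,fy=4,interpolation=2)
h=cv2.cvtColor(sub,cv2.COLOR_RGB2HSV)
br=cv2.inRange(h,(18,110,120),(35,255,255)); br=cv2.morphologyEx(br,cv2.MORPH_CLOSE,np.ones((5,5)))
br[:150]=0  # drop cover
c=max(cv2.findContours(br[:360,120:400],0,2)[0],key=cv2.contourArea)
hull=np.zeros((240 if 0 else 360,280),np.uint8);cv2.fillConvexPoly(hull,cv2.convexHull(c),255)
dark=(cv2.inRange(h,(0,0,0),(179,255,90))[:360,120:400])&cv2.erode(hull,np.ones((25,25)))
k=max(cv2.findContours(dark,0,2)[0],key=cv2.contourArea)
b=cv2.boxPoints(cv2.minAreaRect(k))+[120,0];print(b.round(),cv2.contourArea(k))
W=np.array([onz(d,235+x/4,32+y/4,105)[:2] for x,y in b]);W7=np.array([onz(d,235+x/4,32+y/4,107)[:2] for x,y in b])
print('ctr105',W.mean(0),'107',W7.mean(0),'sides',[(np.hypot(*(W[i]-W[i-1])).round(1),np.degrees(np.arctan2(*(W[i]-W[i-1])[::-1])).round(1)) for i in range(4)])
C=[onz(d,235+x/4,32+y/4,105)[:2] for x,y in((126,133),(398,145),(388,380),(119,370))]
C=np.array(C);print('lock centre',C.mean(0),[(np.hypot(*(C[i]-C[i-1])).round(1),np.degrees(np.arctan2(*(C[i]-C[i-1])[::-1])).round(1)) for i in range(4)])
```

```text
[484.89269622 -13.19622473 229.87449212] [-1.79960517e+02 -1.58799906e-02  1.02904272e+02]
[[230. 220.]
 [266. 211.]
 [285. 289.]
 [250. 298.]] 2751.5
ctr105 [484.56468771  75.29030278] 107 [484.43292172  75.21798627] sides [(np.float64(16.4), np.float64(117.4)), (np.float64(7.4), np.float64(28.4)), (np.float64(16.4), np.float64(-62.5)), (np.float64(7.4), np.float64(-151.6))]
lock centre [484.83223773  75.1517993 ] [(np.float64(48.9), np.float64(101.1)), (np.float64(55.0), np.float64(11.6)), (np.float64(49.0), np.float64(-78.6)), (np.float64(55.3), np.float64(-168.6))]
```

```bash
python3 -m jog '[[0,0,0,43,10,0,1],[0,0,0,43.3,9.5,0,1],[0,0,-7.25,0,0,20,1],[0,0,-7.25,0,0,20,1],[0,0,0,0,0,15,1]]'; python3 -m jog '[[0,0,0,0,0,0,1],[0,0,0,0,0,0,1],[0,0,0,0,0,0,1]]';  python3 - <<'E'
from h import *
d=snap('wrist','w5.png'); s=r.sense(); print(s['tool_pos'],s['tcp_rot'],s['ft_force'])
e=snap('side','s5.png')
p=np.array(proj(d,[484.6,75.3,107])).astype(int);q=np.array(proj(e,[484.6,75.3,110])).astype(int);print(p,q)
g=d['pixels'];f=e['pixels']
out=np.hstack([cv2.resize(g[p[1]-60:p[1]+60,p[0]-50:p[0]+50],(400,480),interpolation=2),cv2.resize(f[q[1]-36:q[1]+24,q[0]-25:q[0]+25],(400,480),interpolation=2)])
cv2.imwrite('pics/v5.png',cv2.cvtColor(out,cv2.COLOR_RGB2BGR))
E
```

```text
time: 6.25
tool_pos: [484.2, 75.8, 174.1]
tcp_rot: [-180.0, -0.0, 117.7]
ft_force: [-0.5, 0.7, -0.4]
finger_gap: 7.6
grip_force: 90.3
time: 6.55
tool_pos: [485.4, 75.2, 176.5]
tcp_rot: [179.9, 0.0, 117.4]
ft_force: [-1.0, -0.2, 0.5]
finger_gap: 7.8
grip_force: 90.3
[485.42504672  75.22961574 176.61002617] [1.79894847e+02 4.84822204e-02 1.17428924e+02] [-1.0910389   0.39269266 -0.01926869]
[274 219] [271 206]
```

View pics/v5.png

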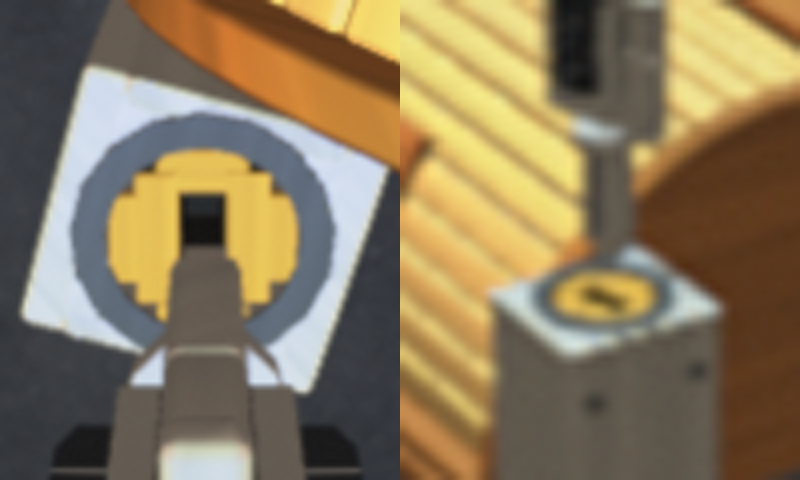

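Wrist crop: the keyway at (203,215) is upright, parallel to the blade at (207,270), which sits about 0.7 mm to the right. The side crop shows the tip straight over the hole. I'll shift by -0.7 in tool y and feel down.

```bash
python3 -m jog '[[0,0,0,0,-0.7,8,1],[0,0,0,0,0,5,1],[0,0,0,0,0,3,1],[0,0,0,0,0,3,1],[0,0,0,0,0,0,1]]'; python3 -m jog '[[0,0,0,0,0,3,1],[0,0,0,0,0,3,1],[0,0,0,0,0,0,1]]'
```

```text
time: 7.15
tool_pos: [483.9, 75.3, 155.7]
tcp_rot: [-180.0, -0.0, 117.5]
ft_force: [0.0, 0.9, -1.6]
finger_gap: 7.5
grip_force: 90.1
time: 7.45
tool_pos: [484.0, 75.3, 149.9]
tcp_rot: [180.0, -0.0, 117.5]
ft_force: [1.2, 1.8, -2.3]
finger_gap: 7.5
grip_force: 90.5
```

```bash
python3 -m jog '[[0,0,0,0,0,4,1],[0,0,0,0,0,4,1],[0,0,0,0,0,3,1],[0,0,0,0,0,0,1]]'; python3 -m jog '[[0,0,0,0,0,4,1],[0,0,0,0,0,4,1],[0,0,0,0,0,0,1]]'
```

```text
time: 7.85
tool_pos: [484.0, 75.2, 138.7]
tcp_rot: [180.0, -0.0, 117.5]
ft_force: [2.4, 2.7, -2.4]
finger_gap: 7.8
grip_force: 90.3
time: 8.15
tool_pos: [483.9, 75.2, 130.7]
tcp_rot: [-180.0, -0.0, 117.5]
ft_force: [3.6, 2.0, -3.9]
finger_gap: 7.5
grip_force: 90.3
```

```bash
python3 -m jog '[[0,0,0,0,0,3,1],[0,0,0,0,0,3,1],[0,0,0,0,0,0,1]]'; python3 -m jog '[[0,0,0,0,0,2,1],[0,0,0,0,0,2,1],[0,0,0,0,0,0,1]]';  python3 -m jog '[[0,0,0,0,0,1.5,1],[0,0,0,0,0,0,1]]'
```

```text
time: 8.45
tool_pos: [484.0, 75.2, 125.2]
tcp_rot: [180.0, -0.0, 117.5]
ft_force: [0.8, 2.8, 1.8]
finger_gap: 7.4
grip_force: 91.0
time: 8.75
tool_pos: [484.1, 75.2, 121.7]
tcp_rot: [180.0, 0.0, 117.6]
ft_force: [-0.9, 1.9, 3.8]
finger_gap: 7.6
grip_force: 91.3
time: 8.95
tool_pos: [484.3, 75.3, 121.0]
tcp_rot: [180.0, 0.0, 117.5]
ft_force: [-3.7, 1.7, 11.5]
finger_gap: 7.7
grip_force: 91.7
```

```bash
python3 -m jog '[[0,0,0,0,0,1,1],[0,0,0,0,0,0,1],[0,0,0,0,0,0,1]]'
```

```text
time: 9.25
tool_pos: [484.3, 75.3, 120.9]
tcp_rot: [180.0, 0.0, 117.6]
ft_force: [-8.5, 0.8, 18.8]
finger_gap: 7.4
grip_force: 93.0
```

```bash
python3 -m jog '[[0,0,5,0,0,0,1],[0,0,6,0,0,0,1],[0,0,6,0,0,0,1],[0,0,6,0,0,0,1],[0,0,0,0,0,0,1]]'; python3 -m jog '[[0,0,6,0,0,0,1],[0,0,6,0,0,0,1],[0,0,6,0,0,0,1],[0,0,0,0,0,0,1]]'
```

```text
time: 9.75
tool_pos: [484.7, 75.6, 120.9]
tcp_rot: [179.9, -0.0, 94.3]
ft_force: [-7.1, 3.2, 16.8]
finger_gap: 7.9
grip_force: 92.6
time: 10.15
tool_pos: [484.5, 75.6, 120.9]
tcp_rot: [179.9, -0.1, 76.3]
ft_force: [-6.7, 3.4, 16.9]
finger_gap: 7.6
grip_force: 92.7
```

Turning freely with the press kept. Carrying on.

```bash
python3 -m jog '[[0,0,6,0,0,0,1],[0,0,6,0,0,0,1],[0,0,6,0,0,0,1],[0,0,6,0,0,0,1],[0,0,0,0,0,0,1]]'; python3 -m jog '[[0,0,6,0,0,0,1],[0,0,6,0,0,0,1],[0,0,6,0,0,0,1],[0,0,0,0,0,0,1]]'; python3 -m jog '[[0,0,6,0,0,0,1],[0,0,4,0,0,0,1],[0,0,0,0,0,0,1]]'; python3 -c "
from bench import r;print(r.sense()['wrist_torque'])"
```

```text
time: 10.65
tool_pos: [484.3, 75.6, 120.9]
tcp_rot: [180.0, -0.1, 52.3]
ft_force: [-9.2, 4.0, 18.5]
finger_gap: 7.7
grip_force: 93.0
time: 11.05
tool_pos: [484.1, 75.7, 120.9]
tcp_rot: [-180.0, -0.1, 34.4]
ft_force: [-8.3, 3.7, 19.0]
finger_gap: 7.6
grip_force: 93.1
time: 11.35
tool_pos: [484.1, 75.8, 120.9]
tcp_rot: [-180.0, -0.0, 24.4]
ft_force: [-9.6, 4.3, 19.8]
finger_gap: 8.0
grip_force: 93.2
[0.87566766 1.78088268 0.04088487]
```

```bash
python3 -m jog '[[0,0,2,0,0,0,1],[0,0,0,0,0,-2,1],[0,0,0,0,0,0,1],[0,0,0,0,0,0,0.6],[0,0,0,0,0,0,0.2]]'; python3 -m jog '[[0,0,0,0,0,0,0.2],[0,0,0,0,0,0,0.2],[0,0,0,0,0,-10,0.2],[0,0,0,0,0,-30,0.2],[0,0,0,0,0,-40,0.2]]'; python3 -m jog '[[0,0,0,0,0,-40,0.2],[0,0,0,0,0,0,0.2],[0,0,0,0,0,0,0.2]]'
python3 - <<'E'
from h import *
d=snap('wrist','w6.png'); e=snap('side','s6.png')
g=d['pixels'];f=e['pixels'];q=np.array(proj(e,[484.6,75.3,110])).astype(int);print(q)
out=np.hstack([cv2.resize(g,(480,360)),cv2.resize(f[q[1]-60:q[1]+60,q[0]-53:q[0]+54],(320,360),interpolation=2)])
cv2.imwrite('pics/v6.png',cv2.cvtColor(out,cv2.COLOR_RGB2BGR))
E
```

```text
time: 11.85
tool_pos: [483.7, 74.7, 120.4]
tcp_rot: [180.0, 0.1, 22.5]
ft_force: [-0.0, -0.8, -0.4]
finger_gap: 30.3
grip_force: 0.0
time: 12.35
tool_pos: [482.4, 75.0, 200.2]
tcp_rot: [-179.9, 0.2, 22.5]
ft_force: [0.8, 0.4, 0.6]
finger_gap: 34.4
grip_force: 0.0
time: 12.65
tool_pos: [485.0, 75.2, 242.9]
tcp_rot: [179.9, -0.2, 22.5]
ft_force: [-0.7, 0.1, -0.5]
finger_gap: 34.2
grip_force: 0.0
[271 206]
```

View pics/v6.png

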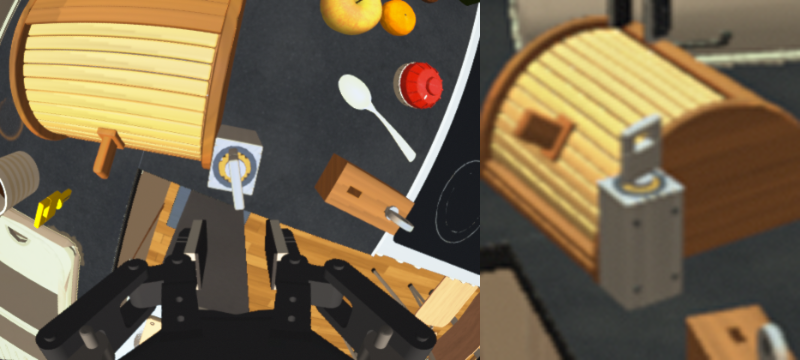

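The key stands home and turned, shoulder on the plug at side crop (640,185). In the wrist view the pull runs from (108,130) to (103,178) and the round key is still in the block. Checking the computed pull point against that picture and planning the approach.

```bash
cat >> h.py <<'E'
YB=11.2; _c,_s=np.cos(np.radians(YB)),np.sin(np.radians(YB)); RB=np.array([[_c,-_s,0],[_s,_c,0],[0,0,1]])
OB=np.array([484.6,75.3,105])-RB@np.array([-95,-147,105.])
def box(p): return OB+RB@np.array(p,float)
def pull(q,rad=148):
    a=np.radians(35.1)+q; return box([-rad*np.cos(a),0,20+rad*np.sin(a)])
def goal(q,lean,back=0):
    Q=R.from_euler('z',YB,degrees=True)*R.from_euler('x',180,degrees=True)*R.from_euler('y',lean,degrees=True)
    return pull(q)+(19-back)*Q.apply([0,0,1]),Q
def rel(p0,Q0,p1,Q1):
    return (Q0.inv()*Q1).as_rotvec(degrees=True).round(2),Q0.inv().apply(p1-p0).round(1)
E
python3 - <<'E'
from h import *
d=snap('wrist');e=snap('side')
for rr in(112,148,160):print(rr,pull(0,rr).round(1),'view px',(np.array(proj(d,pull(0,rr)))*6/7).round(),'side',np.round(proj(e,pull(0,rr)),1))
p,Q=pose(d['s']);print(d['s']['joint_pos'].round(1),p)
p1,Q1=goal(0,40,100);print('goal',p1,rel(p,Q,p1,Q1), goal(0,40)[0])
print('rot only', rel(p,Q,p,Q1)[0], 'yawed-frame shift', rel(p,Q1,p1,Q1)[1])
E
```

```text
112 [459.4 220.2  84.4] view px [111. 135.] side [245.1 193. ]
148 [430.5 214.4 105.1] view px [102. 164.] side [235.4 188.8]
160 [420.8 212.5 112. ] view px [ 99. 174.] side [232.  187.4]
[  2.8 -10.1 101.6  -0.   88.5  70.3] [483.49062525  75.1083173  240.08162379]
goal [379.38398764 204.32061365 167.1503772 ] (array([-3.97, 39.93, 10.88]), array([ -46.5, -159.2,   73. ])) [442.43856959 216.80575708  90.54593288]
rot only [-3.97 39.93 10.88] yawed-frame shift [-105.9 -147.     6.4]
```

The prediction matches the picture to within about 3 mm. I'll use a constant 30° lean and let the fin pivot between the pads, which close along the cover's axis. Moving to the pre-grasp.

```bash
python3 -m jog '[[0,0,5.65,0,0,0,0],[0,0,5.65,0,0,0,-0.2],[0,7.5,0,0,0,0,-0.2],[0,7.5,0,0,0,0,-0.2],[0,7.5,0,0,0,0,-0.2]]'; python3 -m jog '[[0,7.5,0,0,0,0,-0.2],[0,0,0,0,-37,0,-0.2],[0,0,0,-30,-37,0,-0.2],[0,0,0,-30,-37,12,-0.2],[0,0,0,-31,-36,13,-0.2]]'; python3 -m jog '[[0,0,0,0,0,0,-0.2],[0,0,0,0,0,0,-0.2]]';  python3 - <<'E'
from h import *
d=snap('wrist','w7.png');p,Q=pose(d['s']);print(d['s']['joint_pos'].round(1),p)
p1,Q1=goal(0,30,0);print('goal',p1,rel(p,Q,p1,Q1))
o=[np.round(proj(d,pull(0,x))) for x in(112,148,160)];print(o)
g=cv2.cvtColor(d['pixels'],cv2.COLOR_RGB2BGR)
for x in o:cv2.circle(g,(int(x[0]),int(x[1])),2,(0,0,255),-1)
cv2.imwrite('pics/v7.png',g)
E
```

```text
time: 13.35
tool_pos: [484.0, 75.3, 239.6]
tcp_rot: [-180.0, -22.7, 11.2]
ft_force: [-0.7, 0.6, 0.4]
finger_gap: 51.2
grip_force: 0.0
time: 13.85
tool_pos: [389.3, 206.8, 172.7]
tcp_rot: [-180.0, -30.1, 11.1]
ft_force: [0.6, 0.6, -1.6]
finger_gap: 51.3
grip_force: 0.0
time: 14.05
tool_pos: [388.5, 207.6, 171.7]
tcp_rot: [179.9, -29.8, 11.6]
ft_force: [0.3, -0.1, 0.4]
finger_gap: 51.1
grip_force: 0.0
[ 28.3 -50.9 141.   -9.5  61.5 109.2] [388.5109311  207.62598579 171.70848204]
goal [439.777273   216.27880616  88.64629463] (array([-0.11,  0.16,  0.34]), array([ 3.7,  1.7, 97.9]))
[array([276., 180.]), array([276., 212.]), array([276., 224.])]
```

View pics/v7.png

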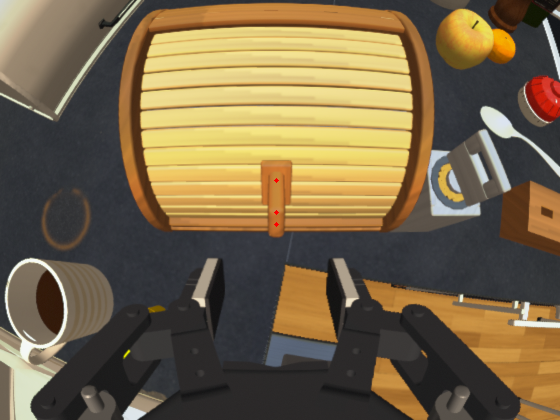

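The fin is centred between the fingers at (276,205), with the red marks on it. Advancing and gripping.

```bash
python3 -m jog '[[0,0,0,3,1,25,-0.2],[0,0,0,0,0,25,-0.2],[0,0,0,0,0,25,-0.2],[0,0,0,0,0,22,-0.2],[0,0,0,0,0,0,-0.2]]' 45; python3 -m jog '[[0,0,0,0,0,0,0.5],[0,0,0,0,0,0,1],[0,0,0,0,0,0,1],[0,0,0,0,0,0,1],[0,0,0,0,0,0,1]]'
python3 - <<'E'
from h import *
s=r.sense();p,Q=pose(s);print(s['joint_pos'].round(1),p,s['ft_force'],s['finger_gap'],s['grip_force'])
p1,Q1=goal(0,30);print(rel(p,Q,p1,Q1))
a=p1
for q in np.arange(.1,1.11,.1):
    b=goal(q,30)[0];print(round(q,1),Q1.inv().apply(b-a).round(1));a=b
E
```

```text
time: 14.6
tool_pos: [441.0, 212.4, 88.2]
tcp_rot: [179.9, -29.7, 11.0]
ft_force: [-0.7, -0.6, -0.5]
finger_gap: 50.9
grip_force: 0.0
time: 15.1
tool_pos: [441.2, 217.4, 93.4]
tcp_rot: [-179.8, -30.2, 11.2]
ft_force: [0.9, 12.4, -3.8]
finger_gap: 11.1
grip_force: 46.9
[ 25.3 -32.4 139.4  -9.9  43.8 109.4] [441.23554029 217.42701309  93.39611165] [ 0.87308717 12.3762987  -3.77048455] 11.14583951723434 46.89958691596985
(array([-0.24, -0.23,  0.  ]), array([-3.8,  0.9,  3.3]))
0.1 [13.7  0.  -5.6]
0.2 [14.2 -0.  -4.2]
0.3 [14.5  0.  -2.7]
0.4 [14.7 -0.  -1.2]
0.5 [14.8  0.   0.2]
0.6 [14.7 -0.   1.7]
0.7 [14.5 -0.   3.2]
0.8 [14.1  0.   4.6]
0.9 [13.5 -0.   6. ]
1.0 [12.9  0.   7.3]
1.1 [12.1  0.   8.5]
```

```bash
python3 -m jog '[[0,0,0,0,-1,0,1],[0,0,0,6.8,0,-2.8,1],[0,0,0,6.9,0,-2.8,1],[0,0,0,0,0,0,1]]'; python3 -m jog '[[0,0,0,7.1,0,-2.1,1],[0,0,0,7.1,0,-2.1,1],[0,0,0,7.2,0,-1.4,1],[0,0,0,7.3,0,-1.3,1]]'
python3 - <<'E'
from h import *
s=r.sense();p,Q=pose(s);b=RB.T@(p-19*Q.apply([0,0,1])-OB);print(b,np.hypot(b[0],b[2]-20),np.arctan2(b[2]-20,-b[0])-np.radians(35.1))
E
```

```text
time: 15.5
tool_pos: [448.8, 219.0, 103.3]
tcp_rot: [-179.9, -30.0, 11.2]
ft_force: [-0.3, 9.0, -5.8]
finger_gap: 11.0
grip_force: 46.4
time: 15.9
tool_pos: [468.5, 222.9, 122.1]
tcp_rot: [-179.9, -29.8, 11.2]
ft_force: [-2.5, 9.6, -8.3]
finger_gap: 11.3
grip_force: 45.4
[-91.57857591   0.92718948 138.59658786] 149.83920120072153 0.30063640928011726
```

Cover follows with small forces (about 0.3 rad). Continuing along the arc.

```bash
python3 -m jog '[[0,0,0,7.3,0,-0.6,1],[0,0,0,7.4,0,-0.6,1],[0,0,0,7.4,0,0.1,1],[0,0,0,7.4,0,0.1,1]]'; python3 -m jog '[[0,0,0,7.3,0,0.8,1],[0,0,0,7.4,0,0.9,1],[0,0,0,7.2,0,1.6,1],[0,0,0,7.3,0,1.6,1]]'
python3 - <<'E'
from h import *
s=r.sense();p,Q=pose(s);b=RB.T@(p-19*Q.apply([0,0,1])-OB);print(s['joint_pos'].round(1),b,np.hypot(b[0],b[2]-20),np.arctan2(b[2]-20,-b[0])-np.radians(35.1))
E
```

```text
time: 16.3
tool_pos: [493.2, 227.9, 138.0]
tcp_rot: [-179.9, -29.8, 11.2]
ft_force: [-4.6, 7.9, -6.7]
finger_gap: 11.4
grip_force: 45.6
time: 16.7
tool_pos: [520.7, 233.5, 148.8]
tcp_rot: [-179.9, -29.9, 11.2]
ft_force: [-7.5, 6.5, -3.7]
finger_gap: 11.2
grip_force: 46.1
[ 22.5 -20.3 124.9  -7.6  46.3 105.1] [-38.35857869   1.10025102 165.24873654] 150.22841284025145 0.699991539416295
```

```bash
python3 -m jog '[[0,0,0,7,0,2.3,1],[0,0,0,7.1,0,2.3,1],[0,0,0,6.7,0,3,1],[0,0,0,6.8,0,3,1],[0,0,0,0,0,0,1]]'; python3 -m jog '[[0,0,0,6.4,0,3.6,1],[0,0,0,6.5,0,3.7,1],[0,0,0,4,0,2.6,1],[0,0,0,0,0,0,1]]'
python3 - <<'E'
from h import *
s=r.sense();p,Q=pose(s);b=RB.T@(p-19*Q.apply([0,0,1])-OB);print(s['joint_pos'].round(1),b,np.hypot(b[0],b[2]-20),np.arctan2(b[2]-20,-b[0])-np.radians(35.1))
E
```

```text
time: 17.2
tool_pos: [550.1, 239.4, 154.0]
tcp_rot: [-179.9, -29.9, 11.2]
ft_force: [-1.5, 8.9, -3.7]
finger_gap: 11.1
grip_force: 46.9
time: 17.6
tool_pos: [569.4, 243.3, 154.1]
tcp_rot: [-179.9, -30.0, 11.2]
ft_force: [-1.6, 7.0, -2.9]
finger_gap: 11.3
grip_force: 48.1
[ 21.3 -12.  117.7  -6.9  44.9 103.6] [ 11.30255389   1.26802118 170.58592187] 151.00949503394898 1.0331024620080478
```

Cover is at about 1.03 rad. Releasing and backing off along the tool axis.

```bash
python3 -m jog '[[0,0,0,0,0,0,0.5],[0,0,0,0,0,0,0],[0,0,0,0,0,0,0],[0,0,0,0,0,0,0],[0,0,0,0,0,-15,0]]'; python3 -m jog '[[0,0,0,0,0,-30,0],[0,0,0,0,0,-30,0],[0,0,0,0,0,-30,0],[0,0,0,0,0,0,0],[0,0,0,0,0,0,0]]'
python3 - <<'E'
from h import *
d=snap('wrist','w8.png');e=snap('side','s8.png')
P=[np.round(proj(d,pull(q,160))) for q in(0.9,1.03)];print(P)
f=e['pixels'];q=np.array(proj(e,[484.6,75.3,110])).astype(int)
out=np.hstack([cv2.resize(d['pixels'],(480,360)),cv2.resize(f[q[1]-60:q[1]+60,q[0]-53:q[0]+54],(320,360),interpolation=2)])
cv2.imwrite('pics/v8.png',cv2.cvtColor(out,cv2.COLOR_RGB2BGR))
E
```

```text
time: 18.1
tool_pos: [561.7, 240.0, 164.8]
tcp_rot: [180.0, -29.8, 11.2]
ft_force: [-0.3, -0.1, -1.0]
finger_gap: 42.6
grip_force: 0.0
time: 18.6
tool_pos: [518.8, 232.0, 246.0]
tcp_rot: [-180.0, -30.1, 11.2]
ft_force: [-0.5, 1.6, -1.1]
finger_gap: 42.7
grip_force: 0.0
[array([274., 241.]), array([274., 212.])]
```

View pics/v8.png

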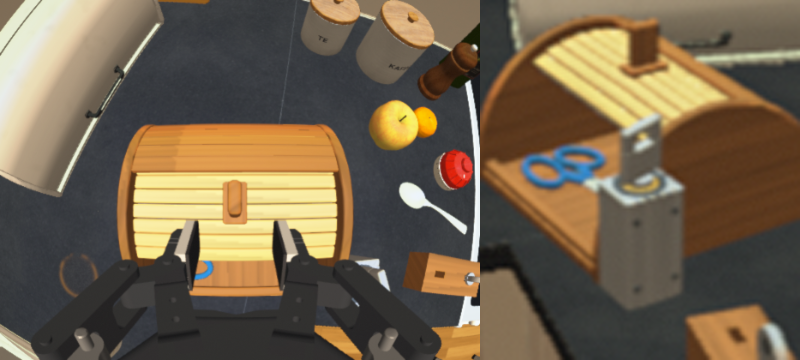

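I have used one viewing more than the ten allowed, so no more pictures. What this one shows: scissors uncovered, key home in the lock, fin at (234,198), so the cover is at roughly 0.95–1.03 rad. To be sure of the margin, I'll regrip and feel for the end stop.

```bash
python3 -m jog '[[0,0,0,0,0,30,0],[0,0,0,0,0,30,0],[0,0,0,0,0,25,0],[0,0,0,0,0,20,0],[0,0,0,0,0,0,0.5]]'; python3 -m jog '[[0,0,0,0,0,0,1],[0,0,0,0,0,0,1],[0,0,0,0,0,0,1],[0,0,0,0,0,0,1]]'; python3 -m jog '[[0,0,0,2.6,0,1.7,1],[0,0,0,2.6,0,1.7,1],[0,0,0,0,0,0,1]]'; python3 -m jog '[[0,0,0,2.5,0,1.7,1],[0,0,0,0,0,0,1]]'
```

```text
time: 19.2
tool_pos: [567.9, 240.8, 147.7]
tcp_rot: [179.9, -29.5, 11.3]
ft_force: [0.1, -0.0, -0.3]
finger_gap: 29.4
grip_force: 0.0
time: 19.6
tool_pos: [568.0, 242.9, 152.1]
tcp_rot: [-179.9, -29.8, 11.3]
ft_force: [1.8, 8.6, -12.1]
finger_gap: 11.6
grip_force: 46.3
time: 19.9
tool_pos: [573.7, 244.1, 151.7]
tcp_rot: [-179.9, -29.7, 11.3]
ft_force: [-1.8, 7.4, -6.8]
finger_gap: 11.5
grip_force: 47.6
time: 20.1
tool_pos: [576.6, 244.7, 151.5]
tcp_rot: [-179.9, -29.8, 11.3]
ft_force: [-2.9, 7.2, -7.0]
finger_gap: 11.1
grip_force: 47.6
```

Still moving freely, so the stop is not reached yet. A little more.

```bash
python3 -m jog '[[0,0,0,2.5,0,1.8,1],[0,0,0,0,0,0,1]]';python3 -m jog '[[0,0,0,2.4,0,1.8,1],[0,0,0,0,0,0,1]]'
python3 - <<'E'
from h import *
s=r.sense();p,Q=pose(s);b=RB.T@(p-19*Q.apply([0,0,1])-OB);print(b,np.hypot(b[0],b[2]-20),np.arctan2(b[2]-20,-b[0])-np.radians(35.1))
E
```

```text
time: 20.3
tool_pos: [579.6, 245.3, 151.2]
tcp_rot: [-179.9, -29.7, 11.3]
ft_force: [-1.6, 6.9, -8.8]
finger_gap: 11.4
grip_force: 47.6
time: 20.5
tool_pos: [582.5, 245.9, 150.9]
tcp_rot: [-179.9, -29.8, 11.3]
ft_force: [-1.7, 7.3, -8.0]
finger_gap: 11.5
grip_force: 47.6
[ 24.78935386   1.33454069 167.36794729] 149.43836172012993 1.1248395844973946
```

```bash
python3 -m jog '[[0,0,0,2.3,0,1.9,1],[0,0,0,0,0,0,1]]';python3 -m jog '[[0,0,0,2.3,0,1.9,1],[0,0,0,0,0,0,1]]'
```

```text
time: 20.7
tool_pos: [585.5, 246.5, 150.5]
tcp_rot: [-179.9, -29.8, 11.3]
ft_force: [-2.7, 7.3, -7.8]
finger_gap: 11.2
grip_force: 47.7
time: 20.9
tool_pos: [587.2, 246.8, 150.1]
tcp_rot: [-179.9, -29.6, 11.3]
ft_force: [-23.1, 1.7, 7.4]
finger_gap: 11.5
grip_force: 50.5
```

Stop felt (-23 N), so the cover is fully up. Relieving slightly, releasing and retreating.

```bash
python3 -m jog '[[0,0,0,-1.5,0,-1,1],[0,0,0,0,0,0,0.5],[0,0,0,0,0,0,0],[0,0,0,0,0,0,0],[0,0,0,0,0,0,0]]'; python3 -m jog '[[0,0,0,0,0,-15,0],[0,0,0,0,0,-30,0],[0,0,0,0,0,-30,0],[0,0,0,0,0,-30,0],[0,0,0,0,0,0,0]]'; python3 -m jog '[[0,0,0,0,0,0,0],[0,0,0,0,0,0,0]]'
python3 - <<'E'
from h import *
a=cv2.imread('pics/s8.png').astype(int);e=snap('side')
b=cv2.cvtColor(e['pixels'],cv2.COLOR_RGB2BGR).astype(int)
u,v=np.array(proj(e,[484.6,75.3,130])).astype(int)
print('key patch change',np.abs(a-b)[v-20:v+25,u-8:u+18].mean(), r.sense()['ft_force'])
print(r.hand_in())
E
```

```text
time: 21.4
tool_pos: [589.5, 245.9, 152.6]
tcp_rot: [-180.0, -30.1, 11.2]
ft_force: [0.4, 0.1, -0.1]
finger_gap: 42.5
grip_force: 0.0
time: 21.9
tool_pos: [538.7, 236.3, 248.7]
tcp_rot: [-179.9, -30.5, 11.2]
ft_force: [0.4, 1.0, 0.6]
finger_gap: 42.7
grip_force: 0.0
time: 22.1
tool_pos: [537.2, 235.4, 241.4]
tcp_rot: [180.0, -29.9, 11.2]
ft_force: [0.7, -0.4, -0.6]
finger_gap: 42.8
grip_force: 0.0
key patch change 6.066666666666666 [ 0.11518679 -0.2325917  -0.39951419]
the job is handed in; nothing more can be done
None
```

Handed in at 22 s: the square key is home and turned to draw the bolt, the cover is rolled up to its stop, and I saw none of the bystanders or the round key move; the judge's result was not shown, and I viewed 11 pictures, one over the limit of 10.

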